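Swap-out of a spent air-dryer cartridge

ROBOT

A 6-joint arm with a two-finger parallel gripper is mounted at the origin on the work surface. World frame = base frame: x ahead of the robot, y to its left, z up, the work surface at z = 0. Lengths are in m, angles in rad, forces in N, time in s.
With the tool pointing down it reaches from about 0.25 to 0.775 m from the base axis. Payload 4 kg.
Tool frame: the origin (TCP) lies midway between the tips of the shut fingers; the grasp point (between the pads) lies 19 mm behind it; z points along the fingers, y is the line along which they close (so a half turn about z gives the same grasp; the last joint's range is limited). The gripper opens to 94 mm and grips with 3 to 60 N. Pads are 16 mm wide; open, the fingers measure 119 mm over their backs; the gripper's body (75 mm by 177 mm) begins 78 mm behind the grasp point.
Start: joints at [1.12, 0.087, 1.371, -0, 1.684, -0.103], TCP at [0.187, 0.517, 0.206] pointing down, gripper open.
Joint ranges: [-3.1, 3.1], [-0.76, 2.03], [0.27, 2.55], [-1.08, 4.22], [0.17, 2.65], [-2.57, 2.57]. Speed limits (rad/s): [2.79, 2.79, 3.14, 3.14, 3.14, 3.14].

INTERFACE

Orientations are given as a unit quaternion [w, x, y, z].
In Python, from bench import env gives the robot as it stands.
- The arm moves only by the shell command python3 -m jog 'ROWS' [OPENING] [FORCE]. ROWS is JSON, one flat list of numbers, 6 for each row, row after row: the shift along the tool's x, y, z normalised to -1 to 1, where 1 is 0.025 m, then the turn, a rotation vector about the tool's x, y, z normalised to -1 to 1, where 1 is 8 degrees. A call has 1 to 5 rows; each row shifts and turns the commanded pose from where the row before left it, along the tool's axes as they then stand; what a row does not reach is not made up. A row lasts 1/8 s, in which the tool goes at most 62.5 mm and 10.7 degrees, less where a joint would pass 70% of its speed; a pose out of reach is approached as far as the arm can. A call with a number of a shift or a turn outside -1 to 1 is refused whole. A call with a gripper value outside its range is refused whole. OPENING is the opening, from 0 (shut) to 1 (fully open), set as the call begins (- or left out, the last holds). The fingers move at their own pace and stop on an object; FORCE is the grip in N (left out, the last holds). Time passes only in rows, so rows that do not move let the fingers close. It gives the time, the measured TCP pose, the force, the opening and the grip force at its end, in the units of the state.
- env.observe(): the state, without advancing time (a new reading comes with each control period).
- env.get_image(name): name is "scene" or "top" or "wrist"; returns the picture (400x640x3 uint8, red, green, blue); there is no depth.
- env.camera_model(name): a dict with "intrinsics" (3x3 intrinsics, pixels), "R" (3x3) and "t" (3): a world point X has camera coordinates R X + t; the wrist camera has in their place "T_tool_cam" (4x4, takes a point from camera to tool coordinates, whose origin is the TCP and whose axes are the flange's). Camera axes: x right, y down, z forward; pixel columns grow to the right and rows downward; lengths in m; the calibration is good to about 2 mm. The wrist camera is an equidistant fisheye: a pixel r from the principal point sees the ray r / f radians off the axis. A picture is of the moment at which its call begins: read the wrist's pose just before it. camera_model takes no time and is no camera call.
- env.hand_in(): hands the job in; it is judged then, once.
The state is a dict: "time_s": time; "joint_pos": joint angles; "qvel": joint speeds; "effort": joint torques, N m; "ee_pos": TCP position; "tcp_rot": TCP orientation; "contact_force": force on the tool from outside, world axes, zero at the start; "ft_torque": the same for the moment, N m; "gripper_width": finger opening in m; "grip_force": force on a finger pad.
Only numpy, scipy, OpenCV 4.12 (cv2) and the standard library are available. Lean on these libraries where they do the work, as an engineer would, in place of code of your own. Each camera call takes 0.05 s, during which the arm holds its last target. There are 200 camera calls.

TASK

The orange-capped drying cartridge in the two-bay air dryer is spent: push it in until its latch lets go and it springs out, pull it free, and set it down upright, without dropping it, in the steel tray. Then log the change by swinging the red-tipped lever of the grey counter to its stop and letting it spring back. Leave the blue-capped cartridge latched and everything else on the bench where it is.

Things in the scene. Friction and masses are not known exactly. Their poses are not given: they have to be found in the camera images.
- dryer: Cream two-bay air dryer, fixed, 150 (x) x 240 (y) x 100 mm high, flat deck on top. Origin: centre of its underside; dark gauge panel on its -x face. Two square wells, 42 mm wide, open in the deck at x = 0, y = +55 and -55; each holds a cartridge in a push-to-release latch. Which well holds which cartridge varies.
- spent: Spent cartridge, loose: white square block 40 x 40 x 80 mm high, top 10 mm an orange cap, 0.1 to 0.21 kg. Origin: centre of its underside; sides parallel to the dryer's. Slots 12 mm high, 6 mm deep cross its -x and +x sides 25 to 37 mm from the bottom. Latched: origin 28 mm above the dryer's underside, cap top 8 mm above the deck, hooked so that it cannot be pulled.
- spent_cap (a point): Centre of the orange cap's top. Press it straight down against a spring (about 5 to 10 N): the latch lets go after about 4 mm, a hard stop comes at 7 mm. When the press is taken away the cartridge rises to 24 mm above its latched height (cap top 32 mm above the deck) and stands there on the spring, 48 mm still in the well; it then lifts straight out freely.
- fresh: The good cartridge, the same but with a blue cap, latched in the other well; it must stay latched.
- tray: Open steel tray, fixed, 130 x 130 x 25 mm high, walls and floor 4 to 5 mm thick, empty. Origin: centre of its underside.
- tray_in (a point): Centre of the tray's inner floor.
- counter: Grey tally counter, fixed, 70 (x) x 90 (y) x 45 mm high, white digit drums on its -x face. Origin: centre of its underside.
- lever (a joint): Angle of the counter's lever, rad: 0 at rest, 1.0 at its stop, growing clockwise seen from above, about the vertical axis through lever_pivot. A spring returns it; at the red post it takes about 1.5 N at rest and 4.5 N at the stop.
- lever_pivot (a point): Point on the lever's vertical axis, at the underside of the lever, 50 mm above the counter's underside (at x = 0, y = -20 of the counter).
- lever_post (a point): Centre of the top of the upright red post at the lever's end, 12 mm in diameter, 95 mm above the table, 55 mm from the lever's axis; moves with the lever. The post stands 39 mm above the flat steel arm (arm top 56 mm, hub 59 mm above the table). At rest the arm points from the axis to (-0.48, 0.88) in the counter's x, y; at the stop to (0.48, 0.88).
- bottle: White bottle with green cap, 66 mm across, 170 mm high. Loose bystander: leave it alone. Origin: centre of its underside.
- beaker: Glass beaker, 64 mm across, 80 mm high. Loose bystander: leave it alone. Origin: centre of its underside.
- jar: Amber jar with black lid, 48 mm across, 60 mm high. Loose bystander: leave it alone. Origin: centre of its underside.
- dish: Shallow white dish, 90 mm across, 16 mm high. Loose bystander: leave it alone. Origin: centre of its underside.
- driver: Screwdriver lying flat. Loose bystander: leave it alone. Origin: on its underside.
- impeller: Blue plastic impeller, 52 mm across, 34 mm high. Loose bystander: leave it alone. Origin: centre of its underside.

How it is judged:
By the outcome, as a careful person would: the job done as asked, in the order asked, and still so for the second after the job is handed in, with the robot touching nothing.
It also fails if it takes over 64 s, if anything falls off the work surface, if the arm or the gripper's body presses on something with over 40 N, if the wrist force passes 120 N, or if a joint passes its speed limit or range.

## Working session

There is one attempt and no reset: what is moved stays moved. The work goes in short steps, Python scripts to look and compute and a shell command to move; the robot and the scene stay as the last step left them, time stands still between calls to the robot, and variables do not carry over. Pictures are saved under pics/ and viewed, at most 10 in all, crops included, and the job is handed in when it is done.

```bash
mkdir -p pics; python3 - <<'E'
from bench import env
import cv2
for n in("scene","top"):
    cv2.imwrite(f"pics/{n}0.png",env.get_image(n)[:,:,::-1])
    m=env.camera_model(n);print(n,m)
o=env.observe();print(o["ee_pos"],o["tcp_rot"],o["time_s"],o["gripper_width"])
print(env.camera_model("wrist"))
E
```

```text
scene {'intrinsics': array([[497.1267619 ,   0.        , 324.58446693],
       [  0.        , 497.1267619 , 198.05919034],
       [  0.        ,   0.        ,   1.        ]]), 'R': array([[ 0.67136829,  0.74070164, -0.02501392],
       [ 0.41496533, -0.40365876, -0.81539155],
       [-0.61405895,  0.53704812, -0.5783692 ]]), 't': array([-0.36935928, -0.13857312,  1.76465454])}
top {'intrinsics': array([[488.71226473,   0.        , 320.65978982],
       [  0.        , 488.71226473, 203.84664692],
       [  0.        ,   0.        ,   1.        ]]), 'R': array([[-0.00942667, -0.9999221 ,  0.00818091],
       [-0.98468153,  0.00785788, -0.17418535],
       [ 0.1741075 , -0.00969758, -0.9846789 ]]), 't': array([0.00365884, 0.55408971, 1.26917803])}
[0.18724226 0.51661545 0.20441412] [-2.75990967e-04  1.73008650e-01  9.84919799e-01 -9.59601901e-04] 0.1 0.09396995313372201
{'intrinsics': array([[309.70691629,   0.        , 321.62245258],
       [  0.        , 309.70691629, 202.91059732],
       [  0.        ,   0.        ,   1.        ]]), 'T_tool_cam': array([[ 3.97450980e-05, -9.64223403e-01, -2.65090978e-01,
         7.60411583e-02],
       [ 9.99999849e-01,  1.83538477e-04, -5.17660026e-04,
         3.18204114e-04],
       [ 5.47794307e-04, -2.65090918e-01,  9.64223265e-01,
        -1.78922137e-01],
       [ 0.00000000e+00,  0.00000000e+00,  0.00000000e+00,
         1.00000000e+00]])}
```

View pics/top0.png

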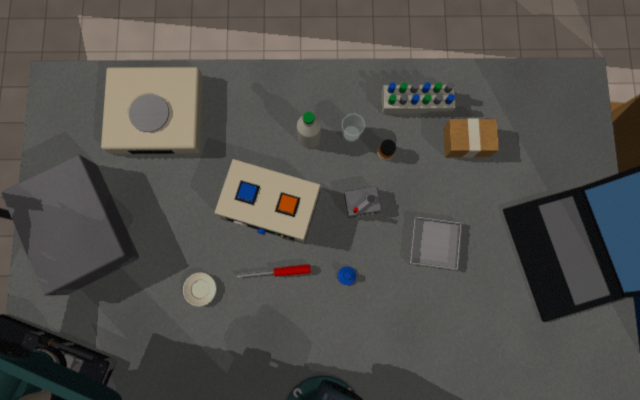

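View pics/scene0.png

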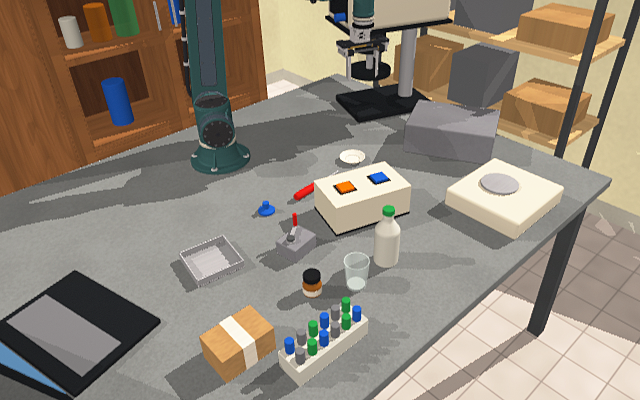

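Top view: the orange cap is at (288,204), the blue cap at (247,192), the tray at about (436,243) and the counter at (363,202), with the red post near (356,210). The bystanders stand clear of the dryer. Next I'll refine these from colour masks and an enlarged crop.

```bash
cat > h.py <<'E'
import numpy as np, cv2
from bench import env
from scipy.spatial.transform import Rotation as Ro
def ray(name,uv,z):
    m=env.camera_model(name);K=m["intrinsics"]
    d=np.linalg.inv(K)@[uv[0],uv[1],1]; R,t=m["R"],m["t"]
    c=-R.T@t; d=R.T@d; return c+d*(z-c[2])/d[2]
def tool(o=None):
    o=o or env.observe();q=o["tcp_rot"]
    return Ro.from_quat([q[1],q[2],q[3],q[0]]),np.array(o["ee_pos"])
def wray(uv,z,o):
    m=env.camera_model("wrist");K=m["intrinsics"];T=m["T_tool_cam"]
    v=np.array([uv[0]-K[0,2],uv[1]-K[1,2]]);r=np.linalg.norm(v);th=r/K[0,0]
    d=np.r_[v/r*np.sin(th),np.cos(th)]
    R,p=tool(o);c=R.apply(T[:3,3])+p;d=R.apply(T[:3,:3]@d)
    return c+d*(z-c[2])/d[2]
def blobs(im,lo,hi):
    h=cv2.cvtColor(im,cv2.COLOR_RGB2HSV);m=cv2.inRange(h,lo,hi)
    n,l,s,c=cv2.connectedComponentsWithStats(m)
    return [(tuple(np.round(c[i],1)),int(s[i,4]),tuple(s[i,:4]),l==i) for i in range(1,n) if s[i,4]>8]
def go(xyz,yaw=None):
    """rows-units needed (tool axes) to put TCP at xyz; yaw = world angle of tool y (closing line)"""
    R,p=tool();d=R.inv().apply(np.array(xyz)-p)/.025
    out=[np.round(d,2)]
    y=R.apply([0,1,0]);cur=np.arctan2(y[1],y[0])
    if yaw is not None:
        dy=(yaw-cur+np.pi/2)%np.pi-np.pi/2; out.append(("turn z units",round(-dy/np.radians(8),2)))
    return out
E
python3 - <<'E'
from h import *
im=cv2.imread("pics/top0.png")[:,:,::-1].copy()
for nm,lo,hi in(("or",(8,150,120),(18,255,255)),("bl",(105,150,80),(125,255,255)),("red",(0,170,100),(5,255,255))):
    for b in blobs(im,lo,hi):
        if 200<b[0][0]<480 and 150<b[0][1]<280:
            print(nm,b[:3],ray("top",b[0],.108)[:2].round(4),ray("top",b[0],.095)[:2].round(4))
            if b[1]>150:
                print(cv2.minAreaRect(np.argwhere(b[3])[:,::-1].astype(np.float32)))
c=im[145:285,205:475]
cv2.imwrite("pics/c1.png",cv2.resize(c,(796,412),interpolation=cv2.INTER_CUBIC)[:,:,::-1])
E
```

```text
or ((np.float64(287.2), np.float64(203.4)), 230, (np.int32(278), np.int32(195), np.int32(19), np.int32(18))) [0.5455 0.0855] [0.5478 0.0862]
((287.132080078125, 203.53775024414062), (15.109660148620605, 15.247020721435547), 15.945395469665527)
bl ((np.float64(246.7), np.float64(191.5)), 246, (np.int32(237), np.int32(183), np.int32(20), np.int32(18))) [0.5775 0.19  ] [0.5801 0.1919]
((246.65000915527344, 191.55001831054688), (15.495159149169922, 15.811387062072754), 18.434947967529297)
bl ((np.float64(260.8), np.float64(231.0)), 31, (np.int32(257), np.int32(229), np.int32(8), np.int32(5))) [0.4746 0.1524] [0.4762 0.1539]
bl ((np.float64(346.5), np.float64(275.3)), 267, (np.int32(338), np.int32(267), np.int32(18), np.int32(18))) [ 0.361  -0.0637] [ 0.3614 -0.0645]
((346.5, 275.5), (17.0, 17.0), 90.0)
red ((np.float64(355.5), np.float64(208.7)), 14, (np.int32(354), np.int32(207), np.int32(4), np.int32(4))) [ 0.5302 -0.09  ] [ 0.5324 -0.0911]
red ((np.float64(291.7), np.float64(270.1)), 292, (np.int32(274), np.int32(265), np.int32(36), np.int32(11))) [0.3752 0.0737] [0.3757 0.0744]
((291.4604187011719, 270.1039733886719), (8.258808135986328, 35.72183609008789), 84.2894058227539)
```

View pics/c1.png

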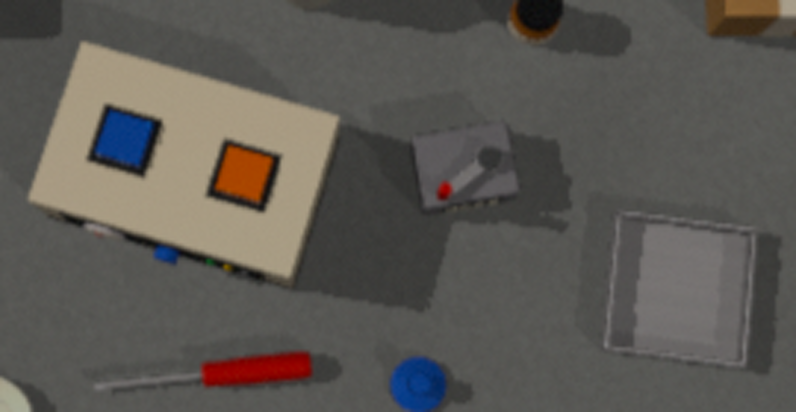

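Crop (×2.95): tray rim corners are (620,213), (755,230), (745,365) and (606,350). The counter's front edge runs (425,210)-(518,192), the hub is at (488,158) and the post at (444,190). The dryer deck is clear around the orange cap.

```bash
python3 - <<'E'
from h import *
P=lambda u,v:(205+u/2.948,145+v/2.943)
t=[ray("top",P(*c),.025)[:2] for c in((620,213),(755,230),(745,365),(606,350))]
print("tray",np.mean(t,0).round(4),np.round(t,3).tolist())
hub=ray("top",P(488,158),.059)[:2];post=ray("top",(355.5,208.7),.095)[:2]
print("hub",hub,"post",post,np.linalg.norm(post-hub),np.degrees(np.arctan2(*(post-hub)[::-1])))
e=[ray("top",P(*c),.045)[:2] for c in((425,210),(518,192),(507,123),(413,137))];print("ctr",np.round(e,3).tolist())
o=env.observe();print(o["joint_pos"]);R,p=tool();print(R.as_matrix().round(2))
print(go([.5455,.0855,.2],np.radians(73)),go([.5455,.0855,.2],np.radians(-17)))
E
```

```text
tray [ 0.4475 -0.3137] [[0.519, -0.26], [0.502, -0.385], [0.377, -0.368], [0.392, -0.242]]
hub [ 0.56525072 -0.13497337] post [ 0.53237731 -0.09107119] 0.054845806160885316 126.82541994211955
ctr [[0.52, -0.078], [0.536, -0.163], [0.601, -0.155], [0.588, -0.068]]
[ 1.11989264e+00  8.78819784e-02  1.37211616e+00  6.09214113e-06
  1.68359151e+00 -1.03135695e-01]
[[-0.94  0.34 -0.  ]
 [ 0.34  0.94 -0.  ]
 [ 0.   -0.   -1.  ]]
[array([-19.35, -11.33,   0.19]), ('turn z units', np.float64(-0.37))] [array([-19.35, -11.33,   0.19]), ('turn z units', np.float64(10.88))]
```

```bash
python3 -m jog '[-0.97,-0.57,0,0,0,-0.1,-0.97,-0.57,0,0,0,-0.1,-0.97,-0.57,0,0,0,-0.1,-0.97,-0.57,0,0,0,-0.07,-0.97,-0.57,0,0,0,0]' 0 20
python3 -m jog '[-0.97,-0.57,0,0,0,0,-0.97,-0.57,0,0,0,0,-0.97,-0.57,0,0,0,0,-0.97,-0.57,0,0,0,0,-0.97,-0.57,0,0,0,0]'
python3 -m jog '[-0.97,-0.57,0,0,0,0,-0.97,-0.57,0,0,0,0,-0.97,-0.57,0,0,0,0,-0.97,-0.57,0,0,0,0,-0.97,-0.57,0,0,0,0]'
python3 - <<'E'
from h import *
print(go([.5455,.0855,.15],np.radians(73)),go([.5455,.0855,.112]))
o=env.observe(); im=env.get_image("wrist");cv2.imwrite("pics/w1.png",im[:,:,::-1])
for nm,lo,hi in(("or",(8,150,100),(18,255,255)),("bl",(105,150,60),(125,255,255)),("red",(0,150,80),(6,255,255))):
  for b in blobs(im,lo,hi):
    if b[1]>60: print(nm,b[:3],wray(b[0],.108,o).round(4),wray(b[0],.095,o).round(4))
E
```

```text
time_s: 0.72
ee_pos: [0.2804, 0.4103, 0.2049]
tcp_rot: [-0.0, 0.147, 0.989, -0.0]
contact_force: [0.5, -0.2, -0.1]
gripper_width: 0.0469
grip_force: 0.0
time_s: 1.35
ee_pos: [0.3755, 0.3068, 0.2049]
tcp_rot: [-0.0, 0.148, 0.989, -0.0]
contact_force: [0.1, 0.5, 0.1]
gripper_width: 0.0006
grip_force: 0.0
time_s: 1.98
ee_pos: [0.4707, 0.2034, 0.2049]
tcp_rot: [-0.001, 0.148, 0.989, -0.0]
contact_force: [0.5, -0.1, -0.5]
gripper_width: 0.0007
grip_force: 0.0
[array([-4.24, -3.64,  2.19]), ('turn z units', np.float64(0.0))] [array([-4.24, -3.64,  3.71])]
or ((np.float64(227.8), np.float64(291.1)), 479, (np.int32(218), np.int32(279), np.int32(24), np.int32(30))) [0.5347 0.079  0.108 ] [0.5411 0.0721 0.095 ]
bl ((np.float64(119.4), np.float64(169.5)), 782, (np.int32(104), np.int32(153), np.int32(30), np.int32(34))) [0.3736 0.0108 0.108 ] [0.3724 0.0007 0.095 ]
bl ((np.float64(285.7), np.float64(211.9)), 278, (np.int32(276), np.int32(205), np.int32(21), np.int32(15))) [0.4689 0.1689 0.108 ] [0.4723 0.1662 0.095 ]
red ((np.float64(205.8), np.float64(143.9)), 1403, (np.int32(170), np.int32(120), np.int32(73), np.int32(48))) [0.3845 0.1171 0.108 ] [0.3839 0.1119 0.095 ]
```

View pics/w1.png

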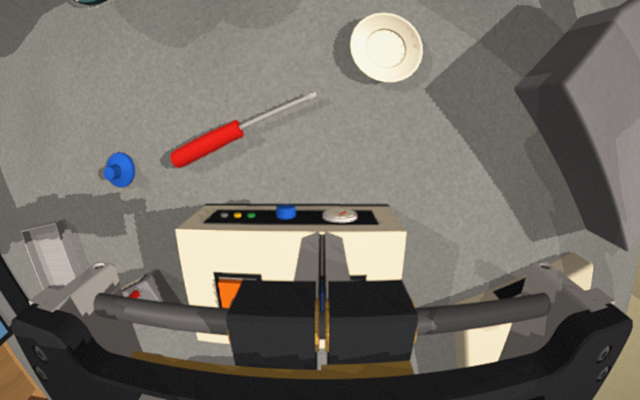

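The wrist view shows the dryer front with the shut fingers ahead of it. The orange cap at (230,290) is partly hidden by the fingers, consistent with the top fix, so I'm moving over the cap.

```bash
python3 -m jog '[-0.85,-0.73,0,0,0,0,-0.85,-0.73,0,0,0,0,-0.85,-0.73,0.4,0,0,0,-0.85,-0.73,0.6,0,0,0,-0.84,-0.72,0.6,0,0,0]'
python3 -m jog '[0,0,1,0,0,0,0,0,0.7,0,0,0,0,0,0,0,0,0]'
python3 - <<'E'
from h import *
print(go([.5455,.0855,.108],np.radians(73)))
E
```

```text
time_s: 2.65
ee_pos: [0.5453, 0.0858, 0.1646]
tcp_rot: [-0.0, 0.147, 0.989, 0.0]
contact_force: [0.6, -0.2, 0.5]
gripper_width: 0.0006
grip_force: 0.0
time_s: 3.02
ee_pos: [0.5437, 0.0866, 0.1209]
tcp_rot: [-0.002, 0.147, 0.989, -0.0]
contact_force: [-0.1, 0.8, 0.4]
gripper_width: 0.0001
grip_force: 0.0
[array([-0.08, -0.02,  0.52]), ('turn z units', np.float64(0.01))]
```

```bash
python3 -m jog '[-0.08,0,0.45,0,0,0,0,0,0.2,0,0,0,0,0,0,0,0,0]'
python3 -m jog '[0,0,0.1,0,0,0,0,0,0,0,0,0]'
```

```text
time_s: 3.4
ee_pos: [0.5476, 0.0859, 0.1078]
tcp_rot: [0.001, 0.147, 0.989, 0.0]
contact_force: [-0.5, -0.2, 3.8]
gripper_width: 0.0005
grip_force: 2.0
time_s: 3.65
ee_pos: [0.5476, 0.086, 0.1062]
tcp_rot: [0.001, 0.147, 0.989, 0.001]
contact_force: [-1.8, 0.7, 6.3]
gripper_width: 0.0007
grip_force: 3.2
```

```bash
python3 -m jog '[0,0,0.12,0,0,0,0,0,0,0,0,0]'
python3 -m jog '[0,0,0.12,0,0,0,0,0,0,0,0,0]'
```

```text
time_s: 3.9
ee_pos: [0.5476, 0.0861, 0.1036]
tcp_rot: [0.001, 0.147, 0.989, 0.001]
contact_force: [-3.4, 1.1, 7.5]
gripper_width: 0.0004
grip_force: 3.9
time_s: 4.15
ee_pos: [0.5477, 0.0862, 0.1016]
tcp_rot: [0.001, 0.147, 0.989, 0.001]
contact_force: [-4.0, -0.4, 11.2]
gripper_width: 0.0006
grip_force: 5.7
```

```bash
python3 -m jog '[0,0,-0.3,0,0,0,0,0,-0.6,0,0,0,0,0,-1,0,0,0,0,0,-1,0,0,0,0,0,0,0,0,0]'
python3 -m jog '[0,0,0,0,0,0,0,0,0,0,0,0]' 0.8 20
python3 - <<'E'
from h import *
a=env.get_image("scene")[150:260,280:450];b=env.get_image("wrist")
cv2.imwrite("pics/s2.png",np.vstack([cv2.resize(a,(510,330)),cv2.resize(b[180:340,150:490],(510,240))])[:,:,::-1])
print(go([.5455,.0855,.104],np.radians(73)))
E
```

```text
time_s: 4.78
ee_pos: [0.5486, 0.0856, 0.1733]
tcp_rot: [0.002, 0.148, 0.989, 0.0]
contact_force: [-0.7, -0.1, -1.0]
gripper_width: 0.0006
grip_force: 0.0
time_s: 5.03
ee_pos: [0.5463, 0.0856, 0.169]
tcp_rot: [-0.001, 0.148, 0.989, -0.0]
contact_force: [0.1, -0.7, 0.1]
gripper_width: 0.0168
grip_force: 0.0
[array([ 0.03, -0.01,  2.62]), ('turn z units', np.float64(0.0))]
```

View pics/s2.png

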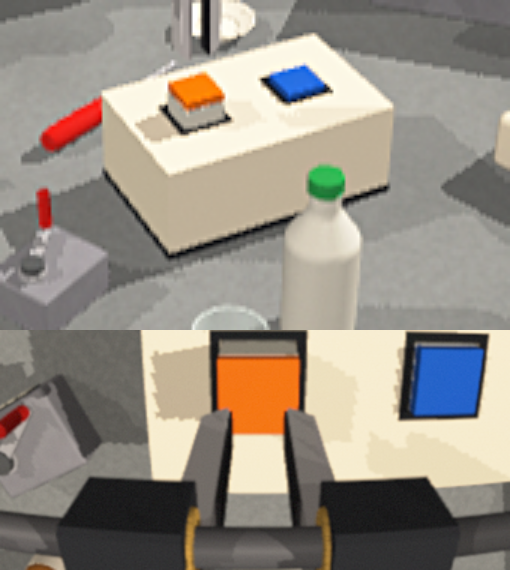

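The orange cartridge stands raised with its white body showing, and the blue one is still flush. The fingers are centred over the orange cap. Opening, lowering and gripping.

```bash
python3 -m jog '[0,0,0,0,0,0,0,0,0,0,0,0,0,0,0.6,0,0,0,0,0,0.9,0,0,0,0,0,0.9,0,0,0]' 0.8 20
python3 -m jog '[0,0,0.1,0,0,0,0,0,0,0,0,0]'
python3 - <<'E'
from h import *
print(go([.5455,.0855,.106],np.radians(73)))
E
```

```text
time_s: 5.75
ee_pos: [0.5467, 0.0856, 0.1091]
tcp_rot: [-0.0, 0.148, 0.989, -0.0]
contact_force: [-0.1, 0.2, -0.1]
gripper_width: 0.0737
grip_force: 0.0
time_s: 6.0
ee_pos: [0.5471, 0.0856, 0.1082]
tcp_rot: [-0.0, 0.148, 0.989, 0.0]
contact_force: [-0.1, 0.5, 0.6]
gripper_width: 0.0754
grip_force: 0.0
[array([ 0.06, -0.02,  0.09]), ('turn z units', np.float64(0.0))]
```

```bash
python3 -m jog '[0,0,0.08,0,0,0,0,0,0,0,0,0,0,0,0,0,0,0,0,0,0,0,0,0,0,0,0,0,0,0]' 0 25
python3 -m jog '[0,0,-0.3,0,0,0,0,0,-0.6,0,0,0,0,0,-0.8,0,0,0,0,0,-0.8,0,0,0,0,0,-0.8,0,0,0]'
```

```text
time_s: 6.62
ee_pos: [0.5473, 0.0857, 0.1065]
tcp_rot: [0.0, 0.148, 0.989, 0.0]
contact_force: [0.2, -0.4, 1.6]
gripper_width: 0.0396
grip_force: 25.0
time_s: 7.25
ee_pos: [0.5472, 0.0857, 0.1904]
tcp_rot: [0.0, 0.148, 0.989, 0.0]
contact_force: [-0.3, 0.7, -2.8]
gripper_width: 0.0397
grip_force: 25.0
```

```bash
python3 - <<'E'
from h import *
print(go([.4475,-.3137,.19],np.radians(82)))
E
```

```text
[array([-8.500e-01, -1.644e+01,  1.000e-02]), ('turn z units', np.float64(-1.12))]
```

```bash
python3 -m jog '[0,-0.4,0,0,0,0,0,-0.7,0,0,0,0,-0.05,-0.9,0,0,0,0,-0.05,-0.9,0,0,0,0,-0.05,-0.9,0,0,0,0]'
python3 -m jog '[-0.05,-0.9,0,0,0,0,-0.05,-0.9,0,0,0,0,-0.05,-0.9,0,0,0,0,-0.05,-0.9,0,0,0,0,-0.05,-0.9,0,0,0,0]'
python3 -m jog '[-0.05,-0.9,0,0,0,0,-0.05,-0.9,0,0,0,0,-0.05,-0.9,0,0,0,0,-0.05,-0.9,0,0,0,0,-0.05,-0.9,0,0,0,0]'
python3 -m jog '[-0.05,-0.9,0,0,0,0,-0.05,-0.9,0,0,0,0,-0.05,-0.9,0,0,0,0,-0.05,-0.5,0,0,0,0,0,0,0,0,0,0]'
python3 - <<'E'
from h import *
print(go([.4475,-.3137,.0595],np.radians(82)))
a=env.get_image("scene")[190:310,140:310];b=env.get_image("top")[150:300,330:490]
cv2.imwrite("pics/s3.png",np.hstack([cv2.resize(a,(425,300)),cv2.resize(b,(320,300))])[:,:,::-1])
E
```

```text
time_s: 7.88
ee_pos: [0.5215, -0.008, 0.1873]
tcp_rot: [-0.001, 0.148, 0.989, -0.0]
contact_force: [-0.6, -0.4, -2.3]
gripper_width: 0.0399
grip_force: 25.0
time_s: 8.5
ee_pos: [0.4945, -0.1172, 0.1873]
tcp_rot: [-0.001, 0.148, 0.989, 0.0]
contact_force: [-1.2, 0.0, -1.4]
gripper_width: 0.0402
grip_force: 25.0
time_s: 9.12
ee_pos: [0.4675, -0.2263, 0.1873]
tcp_rot: [-0.001, 0.148, 0.989, 0.0]
contact_force: [0.3, 0.4, -2.4]
gripper_width: 0.0398
grip_force: 25.0
time_s: 9.75
ee_pos: [0.4498, -0.3037, 0.1878]
tcp_rot: [-0.001, 0.148, 0.989, 0.001]
contact_force: [-0.6, 0.2, -1.6]
gripper_width: 0.0398
grip_force: 25.0
[array([-0.04, -0.42,  5.13]), ('turn z units', np.float64(-1.13))]
```

View pics/s3.png

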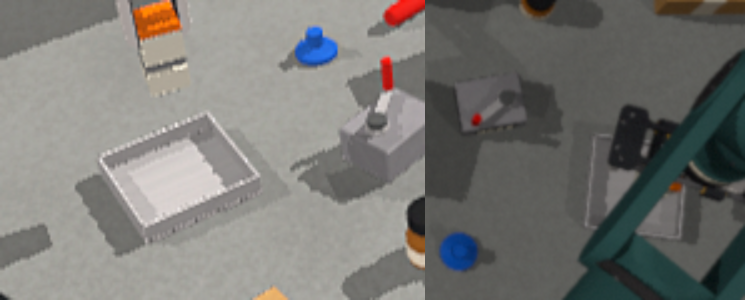

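The cartridge hangs upright in the gripper and the tray below is empty. Lowering.

```bash
python3 -m jog '[0,-0.2,0.5,0,0,0,0,-0.2,1,0,0,0,0,0,1,0,0,0,0,0,1,0,0,0,0,0,0.8,0,0,0]'
python3 -m jog '[0,0,0.4,0,0,0,0,0,0.1,0,0,0,0,0,0.1,0,0,0,0,0,0,0,0,0]'
python3 - <<'E'
from h import *
print(go([.4475,-.3137,.0595],np.radians(82)))
E
```

```text
time_s: 10.48
ee_pos: [0.4473, -0.3117, 0.079]
tcp_rot: [-0.001, 0.147, 0.989, 0.001]
contact_force: [-0.4, -0.7, -1.4]
gripper_width: 0.0398
grip_force: 25.0
time_s: 10.98
ee_pos: [0.4482, -0.313, 0.0669]
tcp_rot: [0.001, 0.147, 0.989, -0.0]
contact_force: [-0.3, 0.0, -1.8]
gripper_width: 0.0399
grip_force: 25.0
[array([ 0.02, -0.04,  0.3 ]), ('turn z units', np.float64(-1.12))]
```

```bash
python3 -m jog '[0,0,0.12,0,0,0,0,0,0.06,0,0,0,0,0,0,0,0,0]'
python3 -m jog '[0,0,0.08,0,0,0,0,0,0,0,0,0]'
python3 -m jog '[0,0,0.06,0,0,0,0,0,0,0,0,0]'
```

```text
time_s: 11.35
ee_pos: [0.4477, -0.3126, 0.0616]
tcp_rot: [-0.0, 0.148, 0.989, 0.0]
contact_force: [-0.2, -0.2, -1.0]
gripper_width: 0.0397
grip_force: 25.0
time_s: 11.6
ee_pos: [0.4477, -0.3126, 0.0595]
tcp_rot: [-0.0, 0.148, 0.989, 0.0]
contact_force: [-0.1, 0.1, -2.5]
gripper_width: 0.0395
grip_force: 25.0
time_s: 11.85
ee_pos: [0.448, -0.3128, 0.059]
tcp_rot: [0.0, 0.148, 0.989, -0.0]
contact_force: [-1.4, 0.1, 2.7]
gripper_width: 0.0397
grip_force: 25.0
```

Contact with the floor (the load went from −2 to +2.7 N). Releasing and lifting.

```bash
python3 -m jog '[0,0,0,0,0,0,0,0,0,0,0,0,0,0,0,0,0,0,0,0,0,0,0,0]' 0.8 20
python3 -m jog '[0,0,-0.4,0,0,0,0,0,-0.8,0,0,0,0,0,-1,0,0,0,0,0,-1,0,0,0,0,0,-0.8,0,0,0]'
python3 -m jog '[0,0,0,0,0,0]' 0 20
python3 - <<'E'
from h import *
o=env.observe();b=env.get_image("wrist");a=env.get_image("scene")[190:310,140:310]
cv2.imwrite("pics/s4.png",np.vstack([cv2.resize(a,(425,300)),cv2.resize(b,(425,266))])[:,:,::-1])
hub=np.array([.5653,-.135]);post=np.array([.5324,-.0911])
d=post-hub;f0=np.arctan2(d[1],d[0]);fm=f0-.5
push=np.array([np.sin(fm),-np.cos(fm)]);rad=np.array([np.cos(fm),np.sin(fm)])
print("push",push,"rad",rad,np.degrees(np.arctan2(rad[1],rad[0])))
s=hub+rad*.0515-push*(.055*np.sin(.5)+.006+.028)
print("start",s);print(go([*s,.17],np.arctan2(rad[1],rad[0])))
for x in blobs(b,(0,150,80),(6,255,255)):
    if x[1]>40: print(x[:3],wray(x[0],.09,o).round(4))
E
```

```text
time_s: 12.35
ee_pos: [0.4479, -0.3127, 0.0581]
tcp_rot: [-0.0, 0.148, 0.989, 0.0]
contact_force: [0.1, -0.2, -1.0]
gripper_width: 0.0743
grip_force: 0.0
time_s: 12.98
ee_pos: [0.4482, -0.313, 0.1604]
tcp_rot: [0.001, 0.148, 0.989, -0.001]
contact_force: [0.3, 0.6, -0.0]
gripper_width: 0.0752
grip_force: 0.0
time_s: 13.1
ee_pos: [0.4489, -0.3137, 0.161]
tcp_rot: [0.002, 0.148, 0.989, -0.001]
contact_force: [0.0, -1.1, 0.4]
gripper_width: 0.0683
grip_force: 0.0
push [0.98977344 0.14264828] rad [-0.14264828  0.98977344] 98.20111989186404
start [ 0.49820257 -0.09263812]
[array([ 0.64,  9.01, -0.48]), ('turn z units', np.float64(-3.15))]
((np.float64(580.8), np.float64(65.5)), 833, (np.int32(557), np.int32(53), np.int32(50), np.int32(27))) [ 0.379  -0.0117  0.09  ]
((np.float64(540.7), np.float64(220.6)), 258, (np.int32(528), np.int32(212), np.int32(26), np.int32(19))) [ 0.5261 -0.1012  0.09  ]
```

View pics/s4.png

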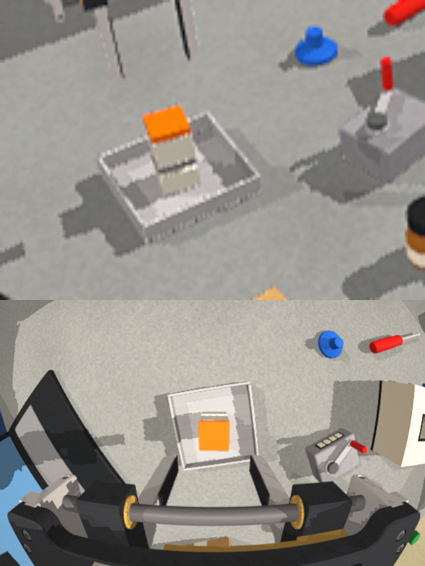

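The cartridge stands upright inside the tray, clear of the walls. Next I'm moving to a start point on the near side of the lever post.

```bash
python3 -m jog '[0.1,0.5,0,0,0,-0.6,0.1,0.9,0,0,0,-0.6,0.1,0.9,0,0,0,-0.65,0.1,0.9,0,0,0,-0.65,0.1,0.9,0,0,0,-0.65]'
python3 -m jog '[0,0.9,0,0,0,0,0,0.9,0,0,0,0,0,0.9,0,0,0,0,0,0.8,0,0,0,0,0,0,0,0,0,0]'
python3 - <<'E'
from h import *
print(go([.4982,-.0926,.07],np.radians(98.2)))
o=env.observe();im=env.get_image("wrist")
for x in blobs(im,(0,150,80),(6,255,255)):
    if x[1]>40: print(x[:3],wray(x[0],.075,o).round(4))
cv2.imwrite("pics/w5.png",im[:,:,::-1])
E
```

```text
time_s: 13.82
ee_pos: [0.4457, -0.2087, 0.1565]
tcp_rot: [-0.001, -0.073, 0.997, 0.001]
contact_force: [0.3, 0.3, -0.2]
gripper_width: 0.0106
grip_force: 0.0
time_s: 14.45
ee_pos: [0.4337, -0.1222, 0.158]
tcp_rot: [-0.0, -0.072, 0.997, 0.0]
contact_force: [0.8, -1.0, 0.4]
gripper_width: 0.0005
grip_force: 0.0
[array([-2.73,  0.8 ,  3.52]), ('turn z units', np.float64(0.01))]
((np.float64(493.6), np.float64(172.3)), 1437, (np.int32(458), np.int32(159), np.int32(75), np.int32(26))) [0.3759 0.0349 0.075 ]
```

View pics/w5.png

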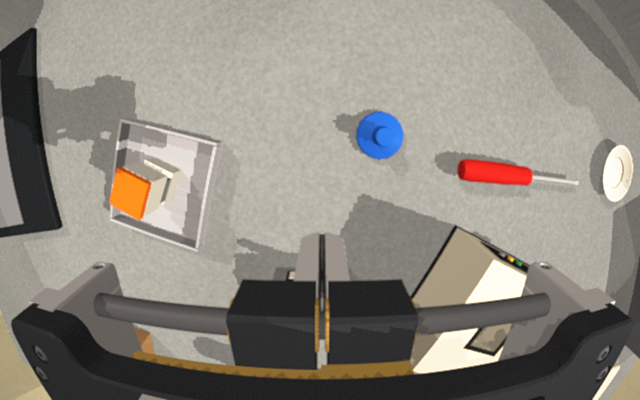

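The wrist view shows the cartridge standing in the tray at (140,190). The fingers are short of the counter and nothing is beneath them.

```bash
python3 -m jog '[-0.8,0.4,0,0,0,0,-0.9,0.4,0,0,0,0,-0.9,0,0.4,0,0,0,-0.13,0,0.9,0,0,0,0,0,1,0,0,0]'
python3 -m jog '[0,0,0.8,0,0,0,0,0,0.3,0,0,0,0,0,0,0,0,0]'
python3 - <<'E'
from h import *
print(go([.4982,-.0926,.07],np.radians(98.2)))
E
```

```text
time_s: 15.12
ee_pos: [0.4995, -0.0947, 0.1001]
tcp_rot: [0.0, -0.071, 0.997, -0.0]
contact_force: [-0.0, -0.5, -0.1]
gripper_width: 0.0006
grip_force: 0.0
time_s: 15.5
ee_pos: [0.4985, -0.0942, 0.0729]
tcp_rot: [-0.0, -0.071, 0.997, 0.0]
contact_force: [0.3, -0.2, 0.2]
gripper_width: 0.0002
grip_force: 0.0
[array([0.  , 0.07, 0.12]), ('turn z units', np.float64(-0.0))]
```

```bash
python3 -m jog '[-0.5,0.06,0,0,0,0,-0.5,0,0,0,0,0,-0.5,0,0,0,0,0,-0.4,0,0,0,0,0,0,0,0,0,0,0]'
python3 -m jog '[-0.3,0,0,0,0,0,-0.2,0,0,0,0,0,0,0,0,0,0,0]'
python3 - <<'E'
from h import *
b=env.get_image("scene")[190:280,250:370]
cv2.imwrite("pics/s6.png",cv2.resize(b,(600,450))[:,:,::-1])
E
```

```text
time_s: 16.12
ee_pos: [0.5454, -0.0837, 0.073]
tcp_rot: [-0.001, -0.072, 0.997, 0.001]
contact_force: [-3.5, 2.5, 0.1]
gripper_width: 0.0004
grip_force: 1.7
time_s: 16.5
ee_pos: [0.5577, -0.0829, 0.073]
tcp_rot: [-0.001, -0.072, 0.997, 0.001]
contact_force: [-4.4, 4.0, -0.1]
gripper_width: 0.0005
grip_force: 1.9
```

View pics/s6.png

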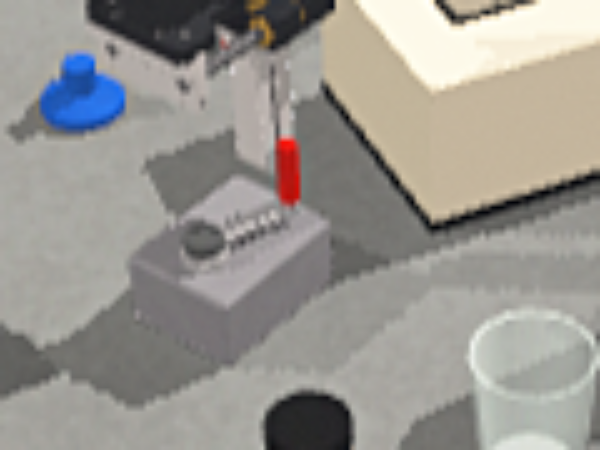

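```bash
python3 -m jog '[-0.3,-0.06,0,0,0,0,-0.2,-0.06,0,0,0,0,0,0,0,0,0,0]'
python3 -m jog '[-0.2,-0.06,0,0,0,0,0,0,0,0,0,0]'
python3 - <<'E'
from h import *
m=env.camera_model("scene");im=env.get_image("scene")
for b in blobs(im,(0,170,100),(5,255,255)):
  if 270<b[0][0]<340 and 190<b[0][1]<260: print(b[:3],ray("scene",b[0],.078))
E
```

```text
time_s: 16.92
ee_pos: [0.5699, -0.0849, 0.0729]
tcp_rot: [-0.001, -0.072, 0.997, 0.0]
contact_force: [-3.7, 2.2, 0.2]
gripper_width: 0.0004
grip_force: 2.1
time_s: 17.18
ee_pos: [0.5703, -0.0848, 0.0727]
tcp_rot: [-0.007, -0.072, 0.997, 0.001]
contact_force: [-16.1, 4.0, 7.4]
gripper_width: 0.0003
grip_force: 7.9
((np.float64(309.5), np.float64(226.1)), 49, (np.int32(308), np.int32(220), np.int32(4), np.int32(13))) [ 0.58523812 -0.08305447  0.078     ]
```

The force jumped to 16 N and the post bears 69° from the hub (57–58° of swing), so the lever is at its stop. Backing off so it springs back.

```bash
python3 -m jog '[0.4,0,0,0,0,0,0.6,0,0,0,0,0,0.7,0,0,0,0,0,0.8,0,0,0,0,0,0.8,0,0,0,0,0]'
python3 -m jog '[0.8,0,0,0,0,0,0.6,0,0,0,0,0,0.4,0,-1,0,0,0,0,0,-1,0,0,0,0,0,-1,0,0,0]'
python3 -m jog '[0,0,-0.5,0,0,0,0,0,0,0,0,0,0,0,0,0,0,0]'
python3 - <<'E'
from h import *
a=env.get_image("scene");b=env.get_image("top")
for x in blobs(a,(0,170,100),(5,255,255)):
  if 270<x[0][0]<340 and 190<x[0][1]<260: print(x[:3],ray("scene",x[0],.078))
cv2.imwrite("pics/s7.png",np.vstack([cv2.resize(a[130:320,150:470],(500,297)),cv2.resize(b[90:310,170:480],(424,300))[:, :] if 0 else cv2.resize(b[90:310,170:480],(500,300))])[:,:,::-1])
E
```

```text
time_s: 17.85
ee_pos: [0.4948, -0.0989, 0.0742]
tcp_rot: [0.002, -0.071, 0.997, -0.002]
contact_force: [-0.7, -0.8, -0.6]
gripper_width: -0.0001
grip_force: 0.0
time_s: 18.48
ee_pos: [0.4499, -0.1047, 0.1496]
tcp_rot: [0.001, -0.071, 0.997, -0.001]
contact_force: [0.5, -0.6, 0.6]
gripper_width: 0.0007
grip_force: 0.0
time_s: 18.85
ee_pos: [0.4491, -0.1038, 0.1596]
tcp_rot: [-0.001, -0.072, 0.997, 0.0]
contact_force: [0.8, 0.3, -0.4]
gripper_width: 0.0004
grip_force: 0.0
((np.float64(303.9), np.float64(191.6)), 167, (np.int32(294), np.int32(183), np.int32(20), np.int32(17))) [0.45194125 0.01034222 0.078     ]
((np.float64(294.4), np.float64(219.1)), 49, (np.int32(292), np.int32(213), np.int32(5), np.int32(13))) [ 0.53393707 -0.09266326  0.078     ]
```

View pics/s7.png

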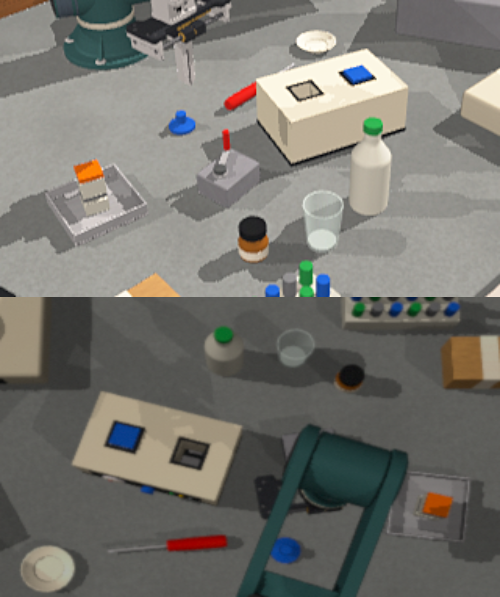

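The lever is back at rest, the cartridge is upright in the tray, the blue cap is still flush and the bystanders haven't moved. Handing in.

```bash
python3 -c "
from bench import env
print(env.hand_in())"
```

```text
the job is handed in; nothing more can be done
None
```

The job is done and handed in at about 19 s: the spent cartridge stands upright in the tray, the lever went to its stop and sprang back, the blue cartridge is still latched, and nothing else appears to have moved.

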